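# Demould a cast printing block

### The arm

A 7-joint arm with a two-finger parallel gripper is mounted at the origin on the work surface; the furniture and walls round the work are solid. World frame = base frame: x ahead of the robot, y to its left, z up, the work surface at z = 0. Lengths are in m, angles in rad, forces in N, time in s.
With the tool pointing down it reaches from about 0.4 to 0.85 m from the base axis. Payload 4.4 kg.
Tool frame: the origin (TCP) lies at the centre of the arm's flange, where the gripper is bolted on; the fingertips stand 199 mm ahead of it and the grasp point (between the pads) lies 180 mm ahead of it (tcp_to_tips is the distance from the TCP to the fingertips, in m); z points along the fingers, x is the direction in which the jaws open and shut, and the axes are right-handed (so a half turn about z gives the same grasp; the last joint's range is limited). The gripper opens to 94 mm and grips with 3 to 60 N. Pads are 16 mm wide; open, the fingers measure 119 mm over their backs; the gripper's body (75 mm by 177 mm) begins 78 mm behind the grasp point.
Start: joints at [-1.401, 0.628, 0.038, 1.517, -0.027, 0.996, -0.02], TCP at [0.152, 0.632, 0.405] pointing down, gripper open.
Joint ranges: [-3.06, 3.06], [-0.37, 2.12], [-1.25, 1.32], [0.18, 2.47], [-1.1, 4.24], [0.23, 1.98], [-2.94, 2.94]. Speed limits (rad/s): [2.57, 2.57, 3.14, 3.14, 3.14, 3.14, 3.14].

### API

Orientations are given as [roll, pitch, yaw] about the fixed x, y, z axes, in that order (R = Rz(yaw) Ry(pitch) Rx(roll)).
In Python, from cell import * gives the robot as it stands.
- The arm moves only by the tool drive_tool, never from a script. Its argument "deltas" is one flat list of numbers, 7 for each row, row after row: the shift along the world's x, y, z in cm, then the turn, a rotation vector about the world's x, y, z in degrees, then the closure in counts, from 0 (fully open) to 255 (shut). A call has exactly 10 rows; each row shifts and turns the commanded pose from where the row before left it; what a row does not reach is not made up. A row lasts 1/10 s, in which the tool goes at most 50 mm and 8.59 degrees, less where a joint would pass 70% of its speed; a pose out of reach is approached as far as the arm can. A call is refused whole if a number of a shift passes 5 or a number of a turn 8.59, either way. A call with a gripper value outside its range is refused whole. The fingers move at their own pace and stop on an object; "grip_force" is the grip in N (left out, the last holds). Time passes only in rows, so rows that do not move let the fingers close, or fill a call up. It gives the time, the measured TCP pose, the force and the opening at its end, in the units of the state.
- read_state(): the state, without advancing time (a new reading comes with each control period).
- capture(name): name is "side" or "top" or "wrist"; returns the picture (384x512x3 uint8, red, green, blue); there is no depth.
- camera_params(name): a dict with "mtx" (3x3 intrinsics, pixels), "pose" (4x4, takes a point from camera to world coordinates). Camera axes: x right, y down, z forward; pixel columns grow to the right and rows downward; lengths in m; the calibration is good to about 2 mm. A picture is of the moment at which its call begins: read the wrist's pose just before it. camera_params takes no time and is no camera call; for the wrist camera it gives the pose at the moment of the call.
- finish_job(): hands the job in, once; it reports no verdict.
Trained networks look in the newest picture that a camera, given by its name, has taken for a name from the list of things; names that differ only in an ending like _2 or _b are one class to them, and where a whole thing is asked for, a point or a joint stands for the part that bears it (a point fixed in the world has none). Each returns a list of dicts, best first, with "p" (0 to 1); they miss things now and then, are a little off and sometimes report something else, mostly with a low value. They report only what shows in the picture. A call takes as long as a camera call.
- spot_in(name, camera): "position" ([x, y, z] in m, in the coordinates of the camera as it stood for that picture, good to about 4 mm: the middle of the surface that is visible of it).
- cut_out(name, camera): "pixels" (384x512 bool, what is visible of it).
- mark_of(name, camera): "position" ([x, y, z] in m, in the coordinates of the camera as it stood for that picture, good to about 4 mm: a listed point, or the origin of a listed thing).
The state is a dict: "time": time; "joint_pos": joint angles; "dq": joint speeds; "tau": joint torques, N m; "position": TCP position; "tcp_rot": TCP orientation; "ft_force": force on the tool from outside, world axes, zero at the start; "ft_torque": the same for the moment, N m; "gripper_width": finger opening in m.
Only numpy, scipy, OpenCV 4.12 (cv2) and the standard library are available. Lean on these libraries where they do the work, as an engineer would, in place of code of your own. Each camera call takes 0.05 s, during which the arm holds its last target.

### The job

A printing block has set in its tilted casting mould. Lift the mould's cover off its dowels and lay it flat, hat up, in the cork-lined tray; then draw the casting straight out of the cavity by its grip and hang it by its shoulders on the two rails of the curing rack, in the free half beside the finished block, so that its relief face touches nothing. Set both parts down gently without dropping them, and leave the other things on the table as they are.

Things in the scene. Friction and masses are not known exactly. Their poses are not given: they have to be found in the camera images.
- mould: Lower mould half, aluminium block 92x136x33 mm on a fixed grey cradle (150 x 170 mm), tilted 30 deg to the robot's left. Origin: middle of its upper face, 86 mm above the table; z square out of that face, x up the slope, y along the long side. Cavity: pocket 63x87, 8 deep, then 45x67 down to 23 mm. Two dowels 8 mm thick, 14 high on the face at y = +-56 mm.
- cover: Loose upper mould half, aluminium, 0.35 kg: plate 84x132x8 mm, on it a hollow hat 32 (x) x 70 (y) mm, its top 37 mm above the underside, with a pouring cup to 43 mm. At the start on the mould's face, the dowels in its two 10 mm holes. Origin: middle of the underside; z up through the hat, y along the long side. Grip the hat's two long sides (32 mm).
- casting: Cast printing block, pale resin, 0.11 kg, at the start in the cavity under the cover. Relief body 41x63 mm, 14 high; on it a shoulder plate 60x84 mm from 14 to 21 mm above the origin; on top a grip rib 14 (x) x 50 (y) mm, up to 49 mm. Origin: middle of the relief face (underside); z up through the grip, y along the long side. In the mould only the grip stands out.
- rack: Curing rack (fixed), wooden base 92x226 mm, two aluminium angle rails along y between 66 mm high end cheeks. Origin: on the table under its middle. Ledges 56 mm above the table, gap between them 48 mm (x = -24 to 24), outer lips at x = +-34 stand 5 mm over the ledges. A finished block hangs at y = -58 mm; the half at positive y is free, as far as the cheek at y = 102 mm.
- rack_free (a point): Middle of the rack's free half, at ledge height (rack x = 0, y = 50, z = 56 mm). It turns with the rack.
- tray: The cover's tray (fixed), shallow, pale wood, outside 106x154x28 mm, inside 94x142 mm, cork floor 19 mm above the table. Origin: on the table under its middle; y along the long side.
- old_casting: The finished block, the same shape as the casting, hanging loose in the rack at about y = -58 mm. Origin as for the casting. Leave it.
- stamp_a: Bystander: wooden block stamp with square pattern, 55 x 56 x 27 mm, origin under its middle.
- stamp_b: Bystander: wooden block stamp with round dots, 55 x 65 x 27 mm, origin under its middle.
- cup_clear: Bystander: small clear cup, 71 mm wide, 42 mm high, origin under its middle.
- jar: Bystander: glass jar with screw lid, 52 mm wide, 71 mm high, origin under its middle.
- brush: Bystander: small flat paint brush lying on the table, 15 x 187 x 8 mm (length along its y), origin under its middle.

How it is judged:
By the outcome, as a careful person would: the job done as asked, in the order asked, and still so for the second after the job is handed in, with the robot touching nothing.
It also fails if it takes over 69 s, if anything falls off the work surface, if the arm or the gripper's body presses on something with over 40 N, if the wrist force passes 120 N, or if a joint passes its speed limit or range.

## Working session

There is one attempt and no reset: what is moved stays moved. The work goes in short steps, Python scripts to look and compute and a tool call to move; the robot and the scene stay as the last step left them, time stands still between calls to the robot, and variables do not carry over. Pictures are saved under pics/ and viewed, and the job is handed in when it is done.

Besides the shell and the picture viewer there is one more tool, called after "Request:" by a JSON object that holds its "name" and its "arguments". drive_tool: Moves the arm, as the interface text tells. Its arguments: {"type":"object","properties":{"deltas":{"type":"array","items":{"type":"number"}},"grip_force":{"type":"number"}},"required":["deltas"]}

```bash
mkdir -p pics; ls; cat > h.py <<'E'
from cell import *
import numpy as np, cv2
from scipy.spatial.transform import Rotation as R
def save(n,f):
    im=capture(n); cv2.imwrite('pics/'+f,cv2.cvtColor(im,cv2.COLOR_RGB2BGR)); return im
def w(cam,p,pose=None):
    T=camera_params(cam)['pose'] if pose is None else pose
    T=np.array(T); return T[:3,:3]@np.array(p)+T[:3,3]
def proj(cam,p,pose=None):
    c=camera_params(cam); T=np.linalg.inv(np.array(c['pose']) if pose is None else pose)
    q=T[:3,:3]@np.array(p)+T[:3,3]; q=np.array(c['mtx'])@q; return q[:2]/q[2]
E
python3 - <<'E'
from h import *
np.set_printoptions(precision=4,suppress=True)
print(read_state())
for c in ['side','top','wrist']:
    save(c,c+'0.png'); p=camera_params(c); print(c,np.array(p['mtx']),np.array(p['pose']))
for c in ['side','top']:
  for n in ['mould','cover','rack','rack_free','tray','old_casting']:
    for f in (mark_of,):
        r=f(n,c)
        print(c,n,[(round(d['p'],2),w(c,d['position'])) for d in r[:2]])
print(read_state()['time'])
E
```

```text
pics
{'time': 0.0, 'joint_pos': array([-1.4008,  0.6293,  0.0384,  1.5183, -0.027 ,  0.9963, -0.02  ]), 'dq': array([ 0.0015,  0.0005, -0.001 ,  0.    ,  0.0002,  0.0016, -0.0021]), 'tau': array([  0.0007, -54.9733,   1.1436, -18.6628,  -0.0523,   0.0237,
         0.0002]), 'position': array([0.1517, 0.6317, 0.4038]), 'tcp_rot': array([-3.1416,  0.0019,  1.335 ]), 'ft_force': array([0.6982, 0.6079, 0.0427]), 'ft_torque': array([-0.0206, -0.0003, -0.0098]), 'gripper_width': 0.09386709998079587}
side [[361.9512   0.     257.6047]
 [  0.     361.9512 194.125 ]
 [  0.       0.       1.    ]] [[ 0.9544 -0.1631  0.2499  0.22  ]
 [-0.2984 -0.5339  0.7911 -0.8048]
 [ 0.0044 -0.8297 -0.5583  0.6138]
 [ 0.      0.      0.      1.    ]]
top [[368.5515   0.     249.4481]
 [  0.     368.5515 195.5224]
 [  0.       0.       1.    ]] [[-0.0243 -0.997   0.074   0.3603]
 [-0.9995  0.0227 -0.0233 -0.0581]
 [ 0.0216 -0.0745 -0.997   1.0571]
 [ 0.      0.      0.      1.    ]]
wrist [[290.7902   0.     251.1176]
 [  0.     290.7902 191.0084]
 [  0.       0.       1.    ]] [[ 0.2339  0.9332  0.2727  0.0726]
 [ 0.9723 -0.2244 -0.0659  0.6526]
 [-0.0003  0.2806 -0.9598  0.3844]
 [ 0.      0.      0.      1.    ]]
side mould [(0.74, array([ 0.481 , -0.4199,  0.0859]))]
side cover [(0.58, array([ 0.4857, -0.4189,  0.0869])), (0.21, array([ 0.3276, -0.1958, -0.0014]))]
side rack [(0.93, array([0.4813, 0.1944, 0.0019]))]
side rack_free [(0.71, array([0.5349, 0.1908, 0.0526]))]
side tray [(0.57, array([ 0.4785, -0.1468,  0.0039]))]
side old_casting []
top mould []
top cover [(0.9, array([ 0.4844, -0.4233,  0.0853]))]
top rack [(0.94, array([ 0.4828,  0.1928, -0.0019]))]
top rack_free [(0.96, array([0.5349, 0.1929, 0.0565]))]
top tray [(0.75, array([ 0.4837, -0.1466,  0.0015]))]
top old_casting [(0.8, array([0.4293, 0.192 , 0.0455]))]
0.75
```

View pics/side0.png

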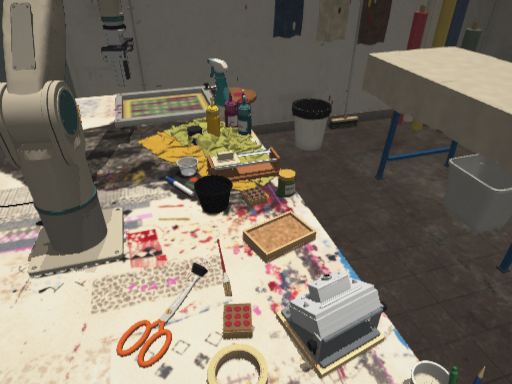

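View pics/top0.png

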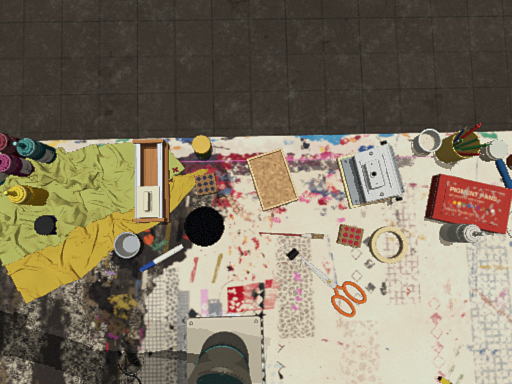

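```bash
python3 - <<'E'
import cv2,numpy as np
t=cv2.imread('pics/top0.png')
a=t[125:230,120:280]; b=t[125:230,260:420]
cv2.imwrite('pics/topz.png',np.vstack([cv2.resize(x,None,fx=2.8*1.0,fy=2.8,interpolation=cv2.INTER_CUBIC) for x in (a,b)]))
E
```

```text
(no output)
```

View pics/topz.png

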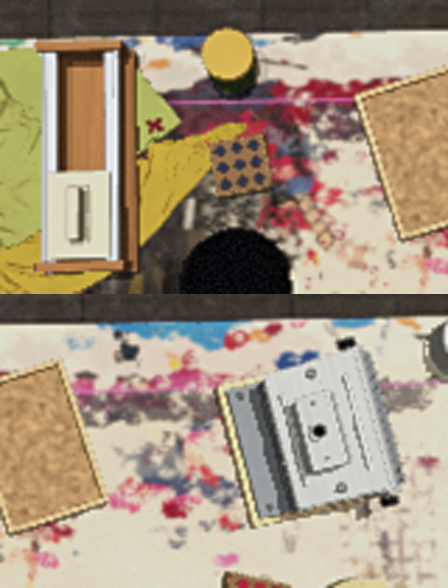

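View pics/wrist0.png

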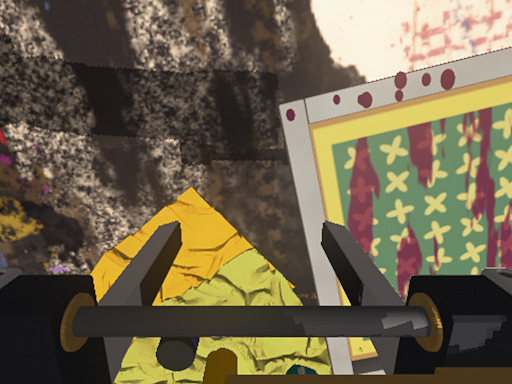

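```bash
python3 - <<'E'
import cv2,numpy as np
t=cv2.imread('pics/side0.png')
cv2.imwrite('pics/sidez.png',cv2.resize(t[200:384,220:420],None,fx=3,fy=3,interpolation=cv2.INTER_CUBIC))
E
```

```text
(no output)
```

View pics/sidez.png

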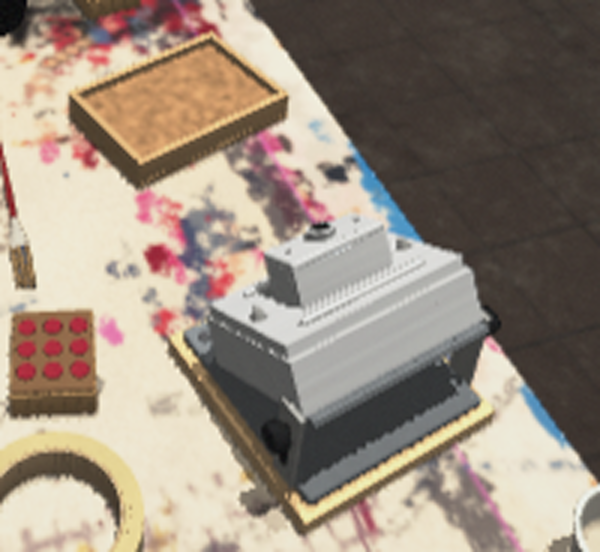

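Request:
{"name": "drive_tool", "arguments": {"deltas": [1.5, -2, 1.5, 0, 0, 1.35, 0, 2.7, -4, 0.8, 0, 0, 1.35, 0, 2.7, -4, 0.8, 0, 0, 1.35, 0, 2.7, -4, 0.5, 0, 0, 1.35, 0, 2.7, -4, 0.5, 0, 0, 1.35, 0, 2.7, -4, 0.5, 0, 0, 1.35, 0, 2.7, -4, 0, 0, 0, 1.35, 0, 2.7, -4, 0, 0, 0, 1.35, 0, 2.7, -4, 0, 0, 0, 1.35, 0, 2.7, -4, 0, 0, 0, 1.35, 0]}}

```text
time: 1.75
position: [0.4106, 0.2503, 0.4511]
tcp_rot: [3.141, -0.001, 1.572]
ft_force: [1.2, 0.5, -0.1]
gripper_width: 0.0941
```

Request:
{"name": "drive_tool", "arguments": {"deltas": [1, -2, 0, 0, 0, 0, 0, 0, -2, 0, 0, 0, 0, 0, 0, -1, 0, 0, 0, 0, 0, 0, 0, 0, 0, 0, 0, 0, 0, 0, 0, 0, 0, 0, 0, 0, 0, 0, 0, 0, 0, 0, 0, 0, 0, 0, 0, 0, 0, 0, 0, 0, 0, 0, 0, 0, 0, 0, 0, 0, 0, 0, 0, 0, 0, 0, 0, 0, 0, 0]}}

```text
time: 2.75
position: [0.4198, 0.2022, 0.4507]
tcp_rot: [-3.142, -0.0, 1.571]
ft_force: [-0.7, 0.8, -0.4]
gripper_width: 0.0938
```

```bash
cat >> h.py <<'E'
import json
def look(tag,names,fs=(mark_of,)):
    np.set_printoptions(precision=4,suppress=True)
    s=read_state(); P=np.array(camera_params('wrist')['pose'])
    save('wrist',tag+'.png'); np.save('pics/'+tag+'.npy',P)
    print(s['position'],s['tcp_rot'],s['ft_force'],s['gripper_width'],s['time'])
    for n in names:
        for f in fs:
            print(n,[(round(d['p'],2),w('wrist',d['position'],P)) for d in f(n,'wrist')[:2]])
E
python3 - <<'E'
from h import *
look('rack1',['rack','rack_free','old_casting'])
E
```

```text
[0.4198 0.2022 0.4507] [-3.1415 -0.      1.5709] [-0.6994  0.8295 -0.3587] 0.09375488716109495 2.75
rack [(0.72, array([0.485 , 0.1951, 0.0025]))]
rack_free [(0.58, array([0.5323, 0.1994, 0.0536]))]
old_casting [(0.72, array([0.4196, 0.1951, 0.0384]))]
```

View pics/rack1.png

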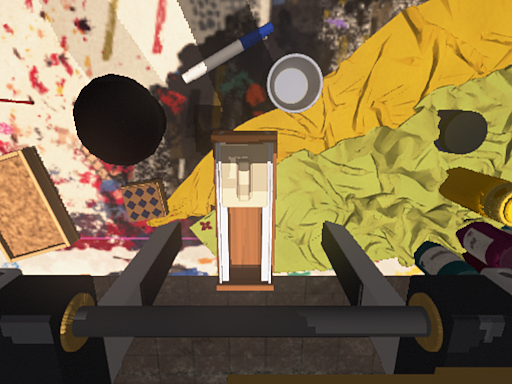

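```bash
python3 - <<'E'
import cv2
t=cv2.imread('pics/rack1.png')
cv2.imwrite('pics/rack1z.png',cv2.resize(t[125:300,195:295],None,fx=3.4*1.8,fy=3.4,interpolation=cv2.INTER_CUBIC))
E
```

```text
(no output)
```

View pics/rack1z.png

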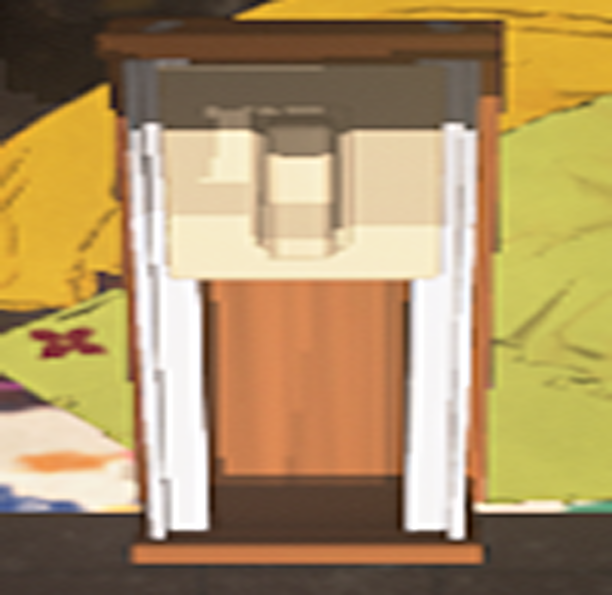

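```bash
cat >> h.py <<'E'
def ray(cam,uv,z,pose=None):
    c=camera_params(cam); T=np.array(c['pose']) if pose is None else pose
    d=T[:3,:3]@np.linalg.inv(np.array(c['mtx']))@np.array([uv[0],uv[1],1.]); o=T[:3,3]
    return o+d*(z-o[2])/d[2]
E
python3 - <<'E'
from h import *
P=np.load('pics/rack1.npy')
for (u,v),z in [((148,535),.061),((467,535),.061),((133,125),.061),((475,125),.061),((212,530),.056),((404,530),.056),((205,285),.056),((410,285),.056)]:
    print(ray('wrist',(195+(u-3)/6.12,125+(v-1.7)/3.4),z,P))
# cheeks top view: corners at z .066
for (u,v) in [(97,28),(503,28),(133,545),(482,545)]:
    print('ch',ray('wrist',(195+(u-3)/6.12,125+(v-1.7)/3.4),.066,P))
E
```

```text
[0.58463173 0.15688883 0.061     ]
[0.58469116 0.23294436 0.061     ]
[0.40664642 0.15932542 0.061     ]
[0.40666786 0.23126143 0.061     ]
[0.58548246 0.17176974 0.056     ]
[0.58551835 0.21808927 0.056     ]
[0.47267417 0.17261071 0.056     ]
[0.47269581 0.21841833 0.056     ]
ch [0.37006761 0.15386555 0.066     ]
ch [0.37008399 0.2358254  0.066     ]
ch [0.58617059 0.15383172 0.066     ]
ch [0.58623604 0.23618362 0.066     ]
```

Request:
{"name": "drive_tool", "arguments": {"deltas": [0, -3, 0, 0, 0, 1, 0, 0, -4.7, 0, 0, 0, 1, 0, 0, -4.7, 0, 0, 0, 1, 0, 0, -4.7, 0, 0, 0, 1, 0, 0, -4.7, 0, 0, 0, 1, 0, 0, -4.7, 0, 0, 0, 1, 0, -1, -4.7, 0, 0, 0, 1, 0, -1, -4.7, 0, 0, 0, 1, 0, -1, -4.7, 0, 0, 0, 1, 0, 0, -3, 0, 0, 0, 1, 0]}}

```text
time: 3.95
position: [0.388, -0.2374, 0.4509]
tcp_rot: [-3.141, 0.001, 1.741]
ft_force: [-0.6, 0.7, 0.2]
gripper_width: 0.0942
```

Request:
{"name": "drive_tool", "arguments": {"deltas": [0, 0, 0, 0, 0, 0, 0, 0, 0, 0, 0, 0, 0, 0, 0, 0, 0, 0, 0, 0, 0, 0, 0, 0, 0, 0, 0, 0, 0, 0, 0, 0, 0, 0, 0, 0, 0, 0, 0, 0, 0, 0, 0, 0, 0, 0, 0, 0, 0, 0, 0, 0, 0, 0, 0, 0, 0, 0, 0, 0, 0, 0, 0, 0, 0, 0, 0, 0, 0, 0]}}

```text
time: 4.95
position: [0.3898, -0.234, 0.4507]
tcp_rot: [-3.142, -0.0, 1.745]
ft_force: [-0.9, 0.6, -0.9]
gripper_width: 0.0935
```

```bash
python3 - <<'E'
from h import *
look('tm1',['mould','cover','tray'])
t=cv2.imread('pics/tm1.png')
E
```

```text
[ 0.3898 -0.234   0.4507] [-3.1415 -0.      1.7451] [-0.9452  0.629  -0.9447] 0.09347702644930786 4.95
mould []
cover [(0.97, array([ 0.4843, -0.421 ,  0.0866]))]
tray [(0.95, array([ 0.4863, -0.1433, -0.0034]))]
```

View pics/tm1.png

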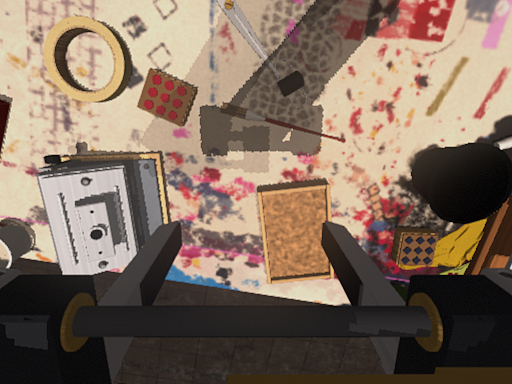

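```bash
python3 - <<'E'
import cv2,numpy as np
t=cv2.imread('pics/tm1.png')
cv2.imwrite('pics/tm1a.png',cv2.resize(t[170:295,245:345],None,fx=4.7,fy=4.7,interpolation=cv2.INTER_CUBIC))
cv2.imwrite('pics/tm1b.png',cv2.resize(t[140:280,30:180],None,fx=4.2,fy=4.2,interpolation=cv2.INTER_CUBIC))
E
```

```text
(no output)
```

View pics/tm1a.png

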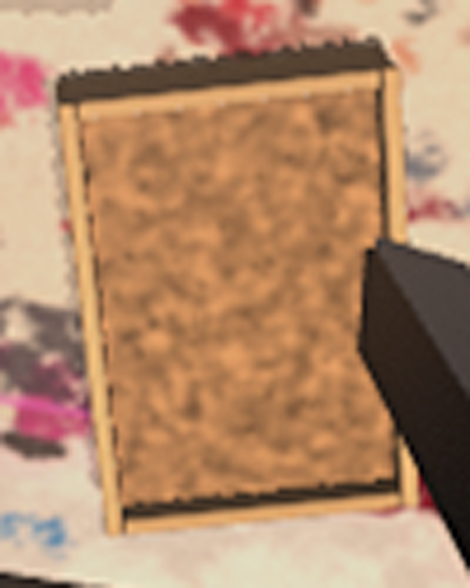

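View pics/tm1b.png

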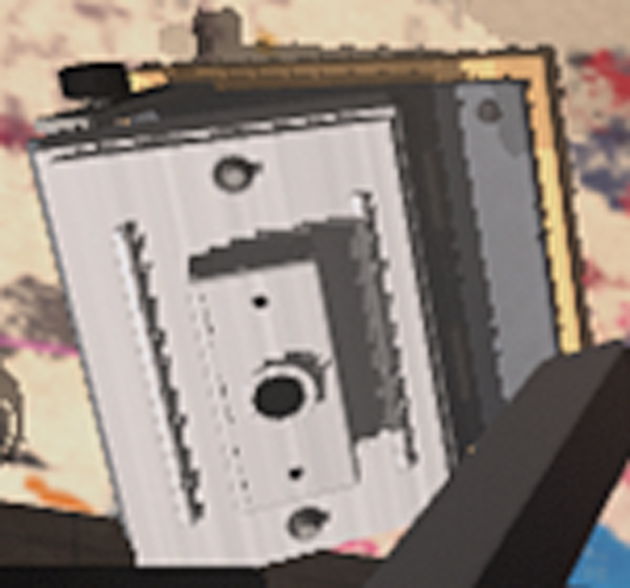

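```bash
cat >> h.py <<'E'
from scipy.optimize import least_squares
def mouldR(yaw): return R.from_euler('z',yaw).as_matrix()@R.from_euler('y',-30,degrees=True).as_matrix()
E
python3 - <<'E'
from h import *
P=np.load('pics/tm1.npy')
pts=[ray('wrist',(245+(u-2)/4.7,170+(v-2)/4.7),.028,P)[:2] for u,v in [(62,105),(402,70),(417,503),(108,533)]]
m=np.array([[53,-77],[-53,-77],[-53,77],[53,77]])/1000
def f(q):
    c,s=np.cos(q[2]),np.sin(q[2]); return (m@np.array([[c,s],[-s,c]])+q[:2]-pts).ravel()
r=least_squares(f,[.485,-.145,-1.3]); print('tray',r.x,np.degrees(r.x[2]),r.fun*1000)
F=[((33,150),(42,-66,8)),((393,110),(-42,-66,8)),((140,567),(42,66,8)),((190,290),(16,-35,37)),((316,262),(-16,-35,37)),((357,482),(-16,35,37)),((250,512),(16,35,37)),((280,395),(0,0,43)),((233,172),(0,-56,14)),((305,520),(0,56,14))]
def g(q):
    M=mouldR(q[2]); o=np.array([q[0],q[1],.086 if len(q)<4 else q[3]])
    return np.concatenate([proj('wrist',o+M@np.array(p)/1000,P)-np.array([30+(u-2)/4.2,140+(v-2)/4.2]) for (u,v),p in F])
r=least_squares(g,[.483,-.42,-1.35]); print('mould',r.x,np.degrees(r.x[2]),r.fun.reshape(-1,2))
r=least_squares(g,[.483,-.42,-1.35,.086]); print('mould',r.x,np.degrees(r.x[2]))
E
```

```text
tray [ 0.48386796 -0.14468214 -1.28773854] -73.78198341956198 [-0.6768355  -1.04276509 -1.36716114  0.47566665  0.87625514  1.07507329
  1.1677415  -0.50797485]
mould [ 0.48260016 -0.41966445 -1.37392559] -78.72013755566817 [[ 3.97902522  0.67896879]
 [-0.93323076  1.17094154]
 [ 2.38558144  4.57407033]
 [-1.38184002 -3.62210635]
 [ 0.49602908 -1.98828917]
 [ 0.06941615 -0.15617319]
 [-4.0833549  -0.14445459]
 [-0.86900336 -0.96370898]
 [ 0.76784522 -0.14876037]
 [-0.49833107  1.33258357]]
mould [ 0.48303473 -0.42012109 -1.37377841  0.08512366] -78.71170497845807
```

```bash
python3 - <<'E'
from h import *
P=np.load('pics/tm1.npy')
F=[((393,110),(-42,-66,8)),((316,262),(-16,-35,37)),((357,482),(-16,35,37)),((280,395),(0,0,43)),((233,172),(0,-56,14)),((305,520),(0,56,14))]
def g(q):
    M=mouldR(q[2]); o=np.array([q[0],q[1],.086])
    return np.concatenate([proj('wrist',o+M@np.array(p)/1000,P)-np.array([30+(u-2)/4.2,140+(v-2)/4.2]) for (u,v),p in F])
r=least_squares(g,[.483,-.42,-1.35]); print('mould',r.x,np.degrees(r.x[2]),r.fun.reshape(-1,2))
q=r.x;M=mouldR(q[2]);o=np.array([q[0],q[1],.086])
t=cv2.imread('pics/tm1.png');T=t[140:280,30:180]; T=cv2.resize(T,None,fx=4.2,fy=4.2,interpolation=cv2.INTER_CUBIC)
def poly(b,z,c):
    pp=np.array([ (proj('wrist',o+M@np.array([x*b[0],y*b[1],z])/1000,P)-[30,140])*4.2+2 for x,y in [(1,1),(1,-1),(-1,-1),(-1,1)]]).astype(int)
    cv2.polylines(T,[pp],True,c,1)
poly((42,66),8,(0,0,255));poly((42,66),0,(0,128,255));poly((46,68),0,(0,255,0));poly((16,35),37,(255,0,0));poly((16,35),8,(255,0,255))
cv2.imwrite('pics/ov1.png',T)
# targets
Rt=np.column_stack([-M[:,0],M[:,1],-M[:,2]])
print('rotvec/rpy',R.from_matrix(Rt).as_euler('xyz'),R.from_matrix(Rt).as_euler('xyz',degrees=True))
s=read_state(); R0=R.from_euler('xyz',s['tcp_rot']); dR=R.from_matrix(Rt)*R0.inv(); print('rv deg',np.degrees(dR.as_rotvec()))
for h in (31,100,120): 
    p=o+M@np.array([0,0,h+180])/1000; print(h,p,(p-s['position'])*100)
print('normal',M[:,2], M[:,0])
E
```

```text
mould [ 0.48283303 -0.41944165 -1.37175291] -78.59565229176444 [[-0.88820471  1.31468749]
 [ 0.6076891  -1.82480943]
 [ 0.29694193 -0.0129382 ]
 [-0.68532498 -0.78699932]
 [ 0.85088478  0.06139589]
 [-0.23701696  1.50479665]]
rotvec/rpy [-3.14159265  0.52359878  1.76983974] [-180.           30.          101.40434771]
rv deg [-29.47821216  -5.57065747   1.38637187]
31 [ 0.46197233 -0.31602463  0.26873136] [  7.21618423  -8.20236473 -18.19493663]
100 [ 0.45515059 -0.28220579  0.32848711] [  6.53400978  -4.82048093 -12.21936134]
120 [ 0.45317327 -0.27240323  0.34580762] [  6.33627805  -3.84022476 -10.48731053]
normal [-0.09886586  0.49012809  0.8660254 ] [ 0.1712407  -0.84892675  0.5       ]
```

View pics/ov1.png

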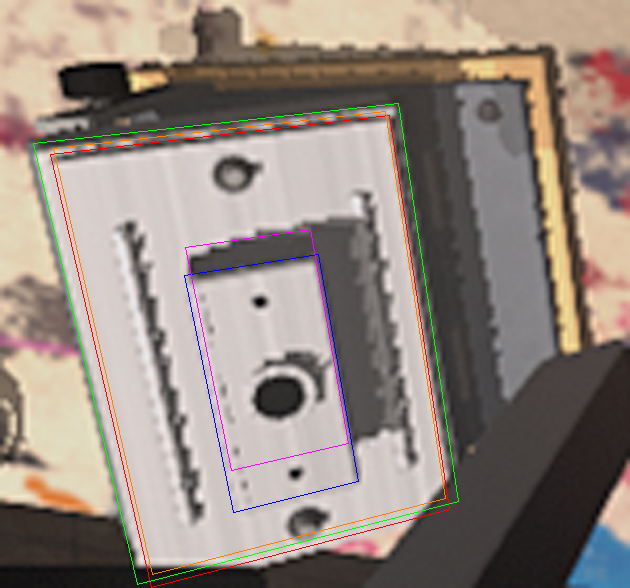

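Request:
{"name": "drive_tool", "arguments": {"deltas": [0.65, -0.48, -1.22, -2.95, -0.56, 0.14, 0, 0.65, -0.48, -1.22, -2.95, -0.56, 0.14, 0, 0.65, -0.48, -1.22, -2.95, -0.56, 0.14, 0, 0.65, -0.48, -1.22, -2.95, -0.56, 0.14, 0, 0.65, -0.48, -1.22, -2.95, -0.56, 0.14, 0, 0.65, -0.48, -1.22, -2.95, -0.56, 0.14, 0, 0.65, -0.48, -1.22, -2.95, -0.56, 0.14, 0, 0.65, -0.48, -1.22, -2.95, -0.56, 0.14, 0, 0.65, -0.48, -1.22, -2.95, -0.56, 0.14, 0, 0.65, -0.48, -1.22, -2.95, -0.56, 0.14, 0]}}

```text
time: 6.15
position: [0.4537, -0.2808, 0.3307]
tcp_rot: [-3.139, 0.515, 1.77]
ft_force: [-0.5, -0.6, 0.2]
gripper_width: 0.0937
```

Request:
{"name": "drive_tool", "arguments": {"deltas": [0, 0, 0, 0, 0, 0, 0, 0, 0, 0, 0, 0, 0, 0, 0, 0, 0, 0, 0, 0, 0, 0, 0, 0, 0, 0, 0, 0, 0, 0, 0, 0, 0, 0, 0, 0, 0, 0, 0, 0, 0, 0, 0, 0, 0, 0, 0, 0, 0, 0, 0, 0, 0, 0, 0, 0, 0, 0, 0, 0, 0, 0, 0, 0, 0, 0, 0, 0, 0, 0]}}

```text
time: 7.15
position: [0.453, -0.2812, 0.3316]
tcp_rot: [-3.14, 0.513, 1.769]
ft_force: [-0.5, 0.1, -0.7]
gripper_width: 0.0939
```

```bash
cat >> h.py <<'E'
MO=np.array([.48283,-.41944,.086]); MY=-1.37175
def inM(M=None):
    s=read_state(); M=mouldR(MY); Rt=np.column_stack([-M[:,0],M[:,1],-M[:,2]])
    gp=s['position']+R.from_euler('xyz',s['tcp_rot']).as_matrix()@[0,0,.18]
    print('grasp in mould mm',M.T@(gp-MO)*1000,'rot err deg',np.degrees((R.from_matrix(Rt)*R.from_euler('xyz',s['tcp_rot']).inv()).as_rotvec()))
E
python3 - <<'E'
from h import *
look('pg1',['cover']); inM()
P=np.load('pics/pg1.npy'); M=mouldR(MY); T=cv2.imread('pics/pg1.png')
def poly(b,z,c):
    pp=np.array([ proj('wrist',MO+M@np.array([x*b[0],y*b[1],z])/1000,P) for x,y in [(1,1),(1,-1),(-1,-1),(-1,1)]])
    cv2.polylines(T,[np.round(pp*16).astype(int)],True,c,1,shift=4)
poly((42,66),8,(0,0,255));poly((46,68),0,(0,255,0));poly((16,35),37,(255,0,0));poly((16,35),8,(255,0,255))
cv2.imwrite('pics/pg1o.png',cv2.resize(T,None,fx=1.5,fy=1.5,interpolation=cv2.INTER_CUBIC))
E
```

```text
[ 0.453  -0.2812  0.3316] [-3.1401  0.5134  1.769 ] [-0.4888  0.0993 -0.6504] 0.09392306457867218 7.15
cover [(0.81, array([ 0.4829, -0.4186,  0.0852]))]
grasp in mould mm [ -1.4959  -2.1813 103.449 ] rot err deg [-0.5569 -0.1901  0.0861]
```

View pics/pg1o.png

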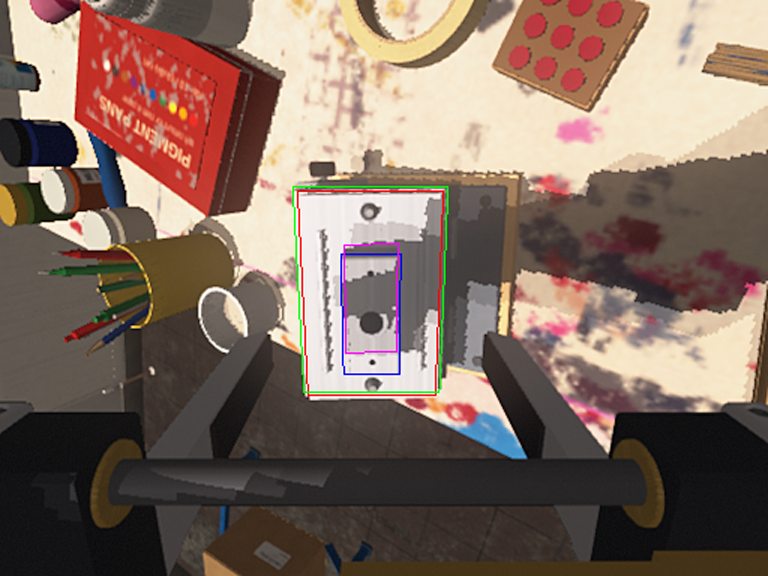

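Request:
{"name": "drive_tool", "arguments": {"deltas": [0.09, -0.35, -0.63, -0.14, -0.05, 0.02, 0, 0.1, -0.4, -0.75, -0.14, -0.05, 0.02, 0, 0.1, -0.4, -0.75, -0.14, -0.05, 0.02, 0, 0.1, -0.4, -0.75, -0.14, -0.05, 0.02, 0, 0.1, -0.4, -0.75, 0, 0, 0, 0, 0.1, -0.4, -0.7, 0, 0, 0, 0, 0.1, -0.4, -0.7, 0, 0, 0, 0, 0.1, -0.3, -0.5, 0, 0, 0, 0, 0, 0, 0, 0, 0, 0, 0, 0, 0, 0, 0, 0, 0, 0]}}

```text
time: 8.25
position: [0.4609, -0.3117, 0.2764]
tcp_rot: [3.142, 0.524, 1.769]
ft_force: [-0.1, 0.2, -0.4]
gripper_width: 0.0939
```

```bash
python3 - <<'E'
from h import *
inM(); s=read_state(); print(s['position'],s['ft_force'],np.abs(s['dq']).max())
E
```

```text
grasp in mould mm [-3.95202656e-03 -2.46945025e-01  3.98213747e+01] rot err deg [0.00096702 0.00368192 0.01924968]
[ 0.46087374 -0.3117363   0.27636629] [-0.06617751  0.16652058 -0.36635579] 0.007402698186866877
```

Request:
{"name": "drive_tool", "arguments": {"deltas": [0.03, -0.15, -0.25, 0, 0, 0, 0, 0.03, -0.14, -0.25, 0, 0, 0, 0, 0.03, -0.14, -0.26, 0, 0, 0, 0, 0, 0, 0, 0, 0, 0, 0, 0, 0, 0, 0, 0, 0, 120, 0, 0, 0, 0, 0, 0, 150, 0, 0, 0, 0, 0, 0, 180, 0, 0, 0, 0, 0, 0, 220, 0, 0, 0, 0, 0, 0, 255, 0, 0, 0, 0, 0, 0, 255], "grip_force": 40}}

```text
time: 9.25
position: [0.4619, -0.316, 0.2688]
tcp_rot: [3.141, 0.524, 1.77]
ft_force: [-0.7, -0.3, 0.8]
gripper_width: 0.0494
```

Request:
{"name": "drive_tool", "arguments": {"deltas": [0, 0, 0, 0, 0, 0, 255, 0, 0, 0, 0, 0, 0, 255, 0, 0, 0, 0, 0, 0, 255, 0, 0, 0, 0, 0, 0, 255, 0, 0, 0, 0, 0, 0, 255, 0, 0, 0, 0, 0, 0, 255, 0, 0, 0, 0, 0, 0, 255, 0, 0, 0, 0, 0, 0, 255, 0, 0, 0, 0, 0, 0, 255, 0, 0, 0, 0, 0, 0, 255]}}

```text
time: 10.25
position: [0.4619, -0.316, 0.2688]
tcp_rot: [3.141, 0.524, 1.77]
ft_force: [-0.0, -0.5, 2.1]
gripper_width: 0.0314
```

```bash
python3 - <<'E'
from h import *
look('g1',[]); inM()
E
```

```text
[ 0.4619 -0.316   0.2688] [3.1414 0.5238 1.7696] [-0.0024 -0.5414  2.0608] 0.031379975497430296 10.25
grasp in mould mm [ 0.05  -0.099 31.055] rot err deg [0.0089 0.0133 0.0077]
```

View pics/g1.png

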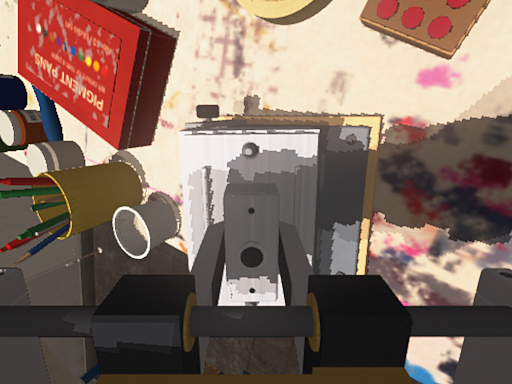

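Request:
{"name": "drive_tool", "arguments": {"deltas": [-0.03, 0.15, 0.26, 0, 0, 0, 255, -0.04, 0.2, 0.35, 0, 0, 0, 255, -0.05, 0.24, 0.43, 0, 0, 0, 255, -0.07, 0.34, 0.61, 0, 0, 0, 255, -0.08, 0.39, 0.69, 0, 0, 0, 255, -0.08, 0.39, 0.69, 0, 0, 0, 255, -0.08, 0.39, 0.69, 0, 0, 0, 255, -0.08, 0.39, 0.69, 0, 0, 0, 255, -0.08, 0.39, 0.69, 0, 0, 0, 255, -0.08, 0.39, 0.69, 0, 0, 0, 255]}}

```text
time: 11.3
position: [0.455, -0.283, 0.3273]
tcp_rot: [3.141, 0.524, 1.769]
ft_force: [-0.1, 0.4, -2.0]
gripper_width: 0.0317
```

```bash
python3 - <<'E'
from h import *
look('l1',['cover']); inM()
E
```

```text
[ 0.455  -0.283   0.3273] [3.1412 0.5237 1.7694] [-0.0541  0.4464 -2.04  ] 0.03169929443469359 11.3
cover [(0.94, array([ 0.4756, -0.384 ,  0.1442]))]
grasp in mould mm [ 0.2958  0.4041 98.9468] rot err deg [ 0.009   0.1096 -0.0209]
```

View pics/l1.png

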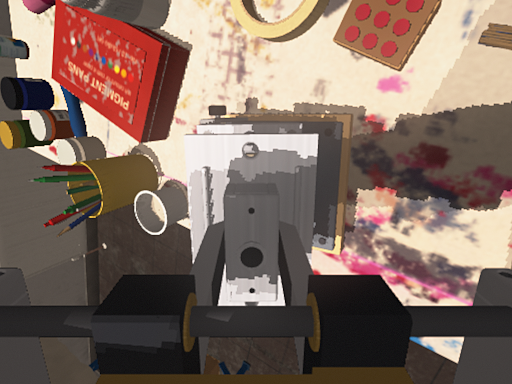

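```bash
cat >> h.py <<'E'
def down(yawdeg): return R.from_euler('xyz',[180,0,yawdeg],degrees=True)
def togo(p,Rt):
    s=read_state(); print('d cm',(np.array(p)-s['position'])*100,'rv',np.degrees((Rt*R.from_euler('xyz',s['tcp_rot']).inv()).as_rotvec()),'F',s['ft_force'],'w',s['gripper_width'],'t',s['time'])
E
python3 - <<'E'
from h import *
togo([.484,-.1447,.31],down(106.2))
E
```

```text
d cm [ 2.86321678 13.81736659 -1.76746453] rv [29.1458105   7.27205768  4.69240534] F [ 0.48016494  0.61004797 -2.30622037] w 0.03182203841928678 t 11.4
```

Request:
{"name": "drive_tool", "arguments": {"deltas": [0.1, 0.7, 0.2, 1.5, 0.36, 0.23, 255, 0.3, 1.4, 0, 2.9, 0.73, 0.47, 255, 0.3, 1.5, 0, 3, 0.73, 0.47, 255, 0.3, 1.5, 0, 3, 0.73, 0.47, 255, 0.3, 1.5, -0.2, 3, 0.73, 0.47, 255, 0.3, 1.5, -0.3, 3, 0.73, 0.47, 255, 0.3, 1.5, -0.3, 3, 0.73, 0.47, 255, 0.3, 1.5, -0.3, 3, 0.73, 0.47, 255, 0.3, 1.4, -0.3, 3, 0.73, 0.47, 255, 0.3, 1.3, -0.3, 3, 0.73, 0.47, 255]}}

```text
time: 12.4
position: [0.4831, -0.1451, 0.3114]
tcp_rot: [-3.141, 0.012, 1.849]
ft_force: [1.2, 0.7, -3.3]
gripper_width: 0.0318
```

Request:
{"name": "drive_tool", "arguments": {"deltas": [0, 0, -0.2, 0, 0.7, 0, 255, 0, 0, 0, 0, 0, 0, 255, 0, 0, 0, 0, 0, 0, 255, 0, 0, 0, 0, 0, 0, 255, 0, 0, 0, 0, 0, 0, 255, 0, 0, 0, 0, 0, 0, 255, 0, 0, 0, 0, 0, 0, 255, 0, 0, 0, 0, 0, 0, 255, 0, 0, 0, 0, 0, 0, 255, 0, 0, 0, 0, 0, 0, 255]}}

```text
time: 13.4
position: [0.4831, -0.1453, 0.3096]
tcp_rot: [-3.13, 0.01, 1.849]
ft_force: [0.0, -0.4, -3.0]
gripper_width: 0.0321
```

```bash
python3 - <<'E'
from h import *
togo([.484,-.1447,.31],down(106.2))
look('t2',['tray','cover'])
togo([.484,-.1447,.31],down(106.2))
E
```

```text
d cm [0.08658924 0.06040354 0.03503917] rv [ 0.75406131 -0.49215234  0.23963308] F [ 0.01033381 -0.39525391 -2.95561844] w 0.03209324919504034 t 13.4
[ 0.4831 -0.1453  0.3096] [-3.1297  0.0103  1.8494] [ 0.0103 -0.3953 -2.9556] 0.03209324919504034 13.4
tray []
cover [(0.86, array([ 0.4822, -0.1462,  0.1002]))]
d cm [0.0856 0.059  0.0351] rv [ 0.7522 -0.4891  0.24  ] F [ 0.2229  0.2172 -3.0987] w 0.03153306509616422 t 13.55
```

View pics/t2.png

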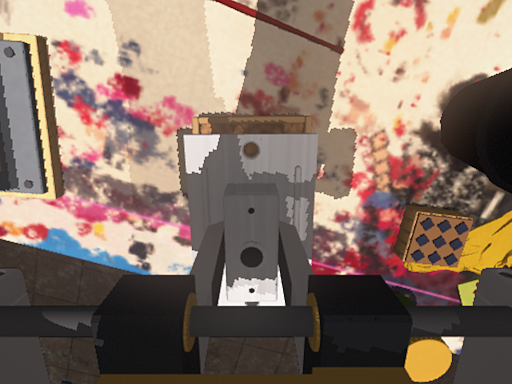

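Request:
{"name": "drive_tool", "arguments": {"deltas": [0.03, 0.02, -0.3, 0.25, -0.16, 0.08, 255, 0.03, 0.02, -0.7, 0.25, -0.16, 0.08, 255, 0.03, 0.02, -0.9, 0.25, -0.17, 0.08, 255, 0, 0, -0.9, 0, 0, 0, 255, 0, 0, -0.9, 0, 0, 0, 255, 0, 0, -0.9, 0, 0, 0, 255, 0, 0, -0.9, 0, 0, 0, 255, 0, 0, -0.6, 0, 0, 0, 255, 0, 0, -0.3, 0, 0, 0, 255, 0, 0, 0, 0, 0, 0, 255]}}

```text
time: 14.55
position: [0.484, -0.1446, 0.2453]
tcp_rot: [-3.141, -0.0, 1.854]
ft_force: [0.2, 0.1, -3.0]
gripper_width: 0.0318
```

```bash
python3 - <<'E'
from h import *
togo([.484,-.1447,.23],down(106.2))
look('t3',[])
save('side','s3.png');save('top','tp3.png')
a=cv2.imread('pics/s3.png')[190:290,220:350];b=cv2.imread('pics/tp3.png')[130:230,210:340]
cv2.imwrite('pics/st3.png',np.vstack([cv2.resize(x,None,fx=3,fy=2.9,interpolation=cv2.INTER_CUBIC) for x in(a,b)]))
t=cv2.imread('pics/t3.png');cv2.imwrite('pics/t3z.png',cv2.resize(t[80:280,140:370],None,fx=3,fy=3))
E
```

```text
d cm [-2.58053011e-04 -1.07952044e-02 -1.52568691e+00] rv [-0.00393257 -0.03505962 -0.01299353] F [ 0.24559433  0.09244677 -3.02994544] w 0.03179569660764839 t 14.55
[ 0.484  -0.1446  0.2453] [-3.141  -0.0002  1.8538] [ 0.2456  0.0924 -3.0299] 0.03179569660764839 14.55
```

View pics/t3z.png

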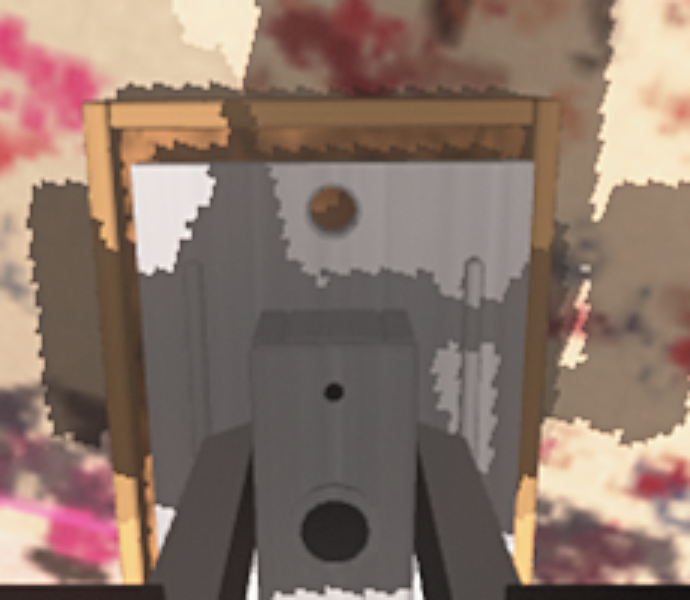

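View pics/st3.png

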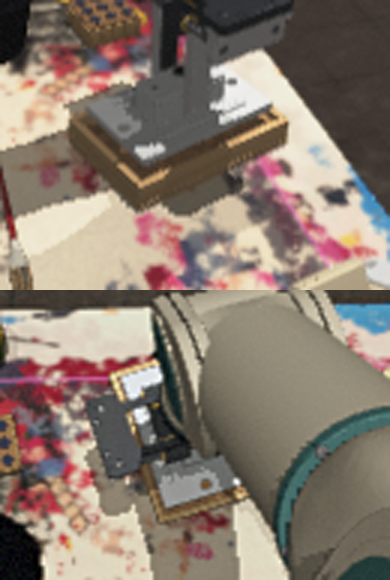

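```bash
python3 - <<'E'
from h import *
P=np.load('pics/t3.npy')
f=lambda u,v,z:ray('wrist',(140+(u-1)/3,80+(v-1)/3),z,P)
L=f(86,103,.028);Rr=f(559,100,.028);L2=f(121,583,.028);R2=f(528,583,.028)
print(L,Rr,np.linalg.norm(L-Rr),'yaw',np.degrees(np.arctan2(*(Rr-L)[1::-1])))
print((L2+R2)/2,np.linalg.norm(L2-R2))
d=lambda a,b:np.degrees(np.arctan2(*(b-a)[1::-1]))
print(d(L,L2),d(Rr,R2))
yv=np.array([np.cos(np.radians(16.2)),np.sin(np.radians(16.2)),0]); xv=np.array([yv[1],-yv[0],0])
print('centre est from top corners',(L+Rr)/2+yv*.077)
pl=f(132,164,.042);pr=f(533,164,.042); print('plate',pl,pr,np.linalg.norm(pl-pr),d(pl,pr),(pl+pr)/2+yv*.066)
E
```

```text
[ 0.42573024 -0.21646457  0.028     ] [ 0.39621812 -0.11714963  0.028     ] 0.10360706229058296 yaw 106.54968212817748
[ 0.52607086 -0.13328239  0.028     ] 0.10483790098115618
15.94414444324695 16.53309404531957
centre est from top corners [ 0.48491679 -0.14532478  0.028     ]
plate [ 0.43368168 -0.20123892  0.042     ] [ 0.41046899 -0.12130991  0.042     ] 0.08323146185314123 106.19416336162412 [ 0.48545472 -0.142861    0.042     ]
```

Request:
{"name": "drive_tool", "arguments": {"deltas": [-0.02, -0.12, 0, 0, 0, 0.1, 255, -0.02, -0.12, 0, 0, 0, 0, 255, 0, 0, -0.2, 0, 0, 0, 255, 0, 0, -0.25, 0, 0, 0, 255, 0, 0, -0.25, 0, 0, 0, 255, 0, 0, -0.25, 0, 0, 0, 255, 0, 0, -0.2, 0, 0, 0, 255, 0, 0, -0.1, 0, 0, 0, 255, 0, 0, -0.05, 0, 0, 0, 255, 0, 0, 0, 0, 0, 0, 255]}}

```text
time: 15.7
position: [0.4837, -0.1471, 0.2326]
tcp_rot: [-3.142, 0.0, 1.855]
ft_force: [0.6, 0.3, -2.4]
gripper_width: 0.0313
```

Request:
{"name": "drive_tool", "arguments": {"deltas": [0, 0, -0.04, 0, 0, 0, 255, 0, 0, -0.04, 0, 0, 0, 255, 0, 0, -0.04, 0, 0, 0, 255, 0, 0, -0.04, 0, 0, 0, 255, 0, 0, 0, 0, 0, 0, 255, 0, 0, 0, 0, 0, 0, 255, 0, 0, 0, 0, 0, 0, 255, 0, 0, 0, 0, 0, 0, 255, 0, 0, 0, 0, 0, 0, 255, 0, 0, 0, 0, 0, 0, 255]}}

```text
time: 16.7
position: [0.4837, -0.1471, 0.2311]
tcp_rot: [3.141, 0.0, 1.855]
ft_force: [-0.3, 0.5, -1.4]
gripper_width: 0.0317
```

```bash
python3 - <<'E'
from h import *
togo([.484,-.1447,.23],down(106.2))
look('t4',[])
t=cv2.imread('pics/t4.png');cv2.imwrite('pics/t4z.png',cv2.resize(t[80:280,140:370],None,fx=3,fy=3))
E
```

```text
d cm [ 0.03191282  0.24068051 -0.10979934] rv [ 0.005898    0.00760578 -0.10287866] F [-0.25025907  0.54974891 -1.44720907] w 0.03170975257439869 t 16.7
[ 0.4837 -0.1471  0.2311] [3.1415 0.0001 1.8553] [-0.2503  0.5497 -1.4472] 0.03170975257439869 16.7
```

View pics/t4z.png

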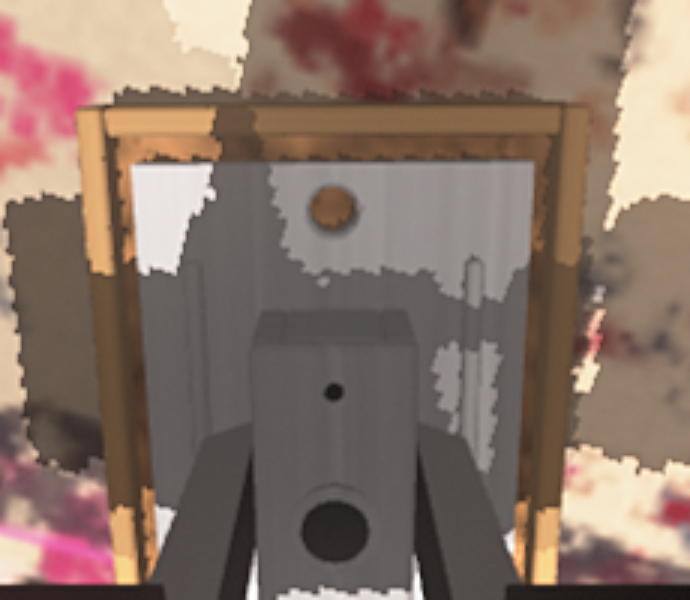

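Request:
{"name": "drive_tool", "arguments": {"deltas": [0, 0, -0.03, 0, 0, 0, 255, 0, 0, -0.03, 0, 0, 0, 255, 0, 0, -0.03, 0, 0, 0, 255, 0, 0, -0.03, 0, 0, 0, 255, 0, 0, 0, 0, 0, 0, 255, 0, 0, 0, 0, 0, 0, 255, 0, 0, 0, 0, 0, 0, 255, 0, 0, 0, 0, 0, 0, 255, 0, 0, 0, 0, 0, 0, 255, 0, 0, 0, 0, 0, 0, 255]}}

```text
time: 17.75
position: [0.4838, -0.147, 0.2307]
tcp_rot: [3.141, 0.001, 1.856]
ft_force: [-0.7, -0.1, 9.2]
gripper_width: 0.0315
```

Request:
{"name": "drive_tool", "arguments": {"deltas": [0, 0, 0.04, 0, 0, 0, 200, 0, 0, 0, 0, 0, 0, 170, 0, 0, 0, 0, 0, 0, 150, 0, 0, 0, 0, 0, 0, 130, 0, 0, 0, 0, 0, 0, 130, 0, 0, 0, 0, 0, 0, 130, 0, 0, 0.5, 0, 0, 0, 130, 0, 0, 1, 0, 0, 0, 130, 0, 0, 1.5, 0, 0, 0, 130, 0, 0, 2, 0, 0, 0, 130]}}

```text
time: 18.75
position: [0.4834, -0.147, 0.281]
tcp_rot: [-3.141, -0.0, 1.856]
ft_force: [-0.3, 0.1, 0.8]
gripper_width: 0.0461
```

Request:
{"name": "drive_tool", "arguments": {"deltas": [0, 0, 2.5, 0, 0, 0, 100, 0, 0, 2.5, 0, 0, 0, 60, 0, 0, 2, 0, 0, 0, 0, 0, 0, 1, 0, 0, 0, 0, 0, 0, 0, 0, 0, 0, 0, 0, 0, 0, 0, 0, 0, 0, 0, 0, 0, 0, 0, 0, 0, 0, 0, 0, 0, 0, 0, 0, 0, 0, 0, 0, 0, 0, 0, 0, 0, 0, 0, 0, 0, 0]}}

```text
time: 19.75
position: [0.4836, -0.1471, 0.3598]
tcp_rot: [-3.141, -0.0, 1.855]
ft_force: [-0.4, -0.1, -0.2]
gripper_width: 0.0936
```

```bash
python3 - <<'E'
from h import *
look('t5',['cover','casting','mould'])
M=mouldR(MY); Rt=R.from_matrix(np.column_stack([-M[:,0],M[:,1],-M[:,2]]))
togo(MO+M@np.array([0,0,.27]),Rt)
save('side','s5.png')
E
```

```text
[ 0.4836 -0.1471  0.3598] [-3.141  -0.0004  1.8555] [-0.4082 -0.1199 -0.2049] 0.09360031670101425 19.75
cover [(0.57, array([ 0.4866, -0.1474,  0.0193]))]
casting [(0.61, array([0.4756, 0.0417, 0.0013]))]
mould []
d cm [ -2.7521 -14.0018  -4.0356] rv [-29.1365  -7.1901  -4.7842] F [ 0.1697  0.3402 -0.5099] w 0.09405319195640134 t 19.95
```

View pics/t5.png

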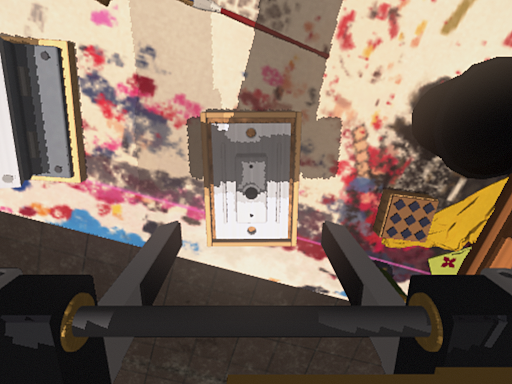

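View pics/s5.png

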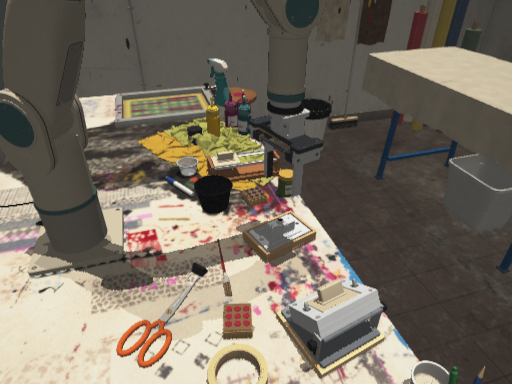

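Request:
{"name": "drive_tool", "arguments": {"deltas": [-0.28, -1.4, 0, -2.91, -0.72, -0.48, 0, -0.28, -1.4, -0.2, -2.91, -0.72, -0.48, 0, -0.28, -1.4, -0.4, -2.91, -0.72, -0.48, 0, -0.28, -1.4, -0.4, -2.91, -0.72, -0.48, 0, -0.28, -1.4, -0.5, -2.91, -0.72, -0.48, 0, -0.28, -1.4, -0.5, -2.91, -0.72, -0.48, 0, -0.28, -1.4, -0.5, -2.91, -0.72, -0.48, 0, -0.28, -1.4, -0.5, -2.91, -0.72, -0.48, 0, -0.28, -1.4, -0.5, -2.91, -0.72, -0.48, 0, -0.28, -1.4, -0.5, -2.91, -0.72, -0.48, 0]}}

```text
time: 21.0
position: [0.4556, -0.2876, 0.3203]
tcp_rot: [3.14, 0.525, 1.769]
ft_force: [0.1, -0.7, -0.4]
gripper_width: 0.094
```

Request:
{"name": "drive_tool", "arguments": {"deltas": [0, 0, 0, 0, 0, 0, 0, 0, 0, 0, 0, 0, 0, 0, 0, 0, 0, 0, 0, 0, 0, 0, 0, 0, 0, 0, 0, 0, 0, 0, 0, 0, 0, 0, 0, 0, 0, 0, 0, 0, 0, 0, 0, 0, 0, 0, 0, 0, 0, 0, 0, 0, 0, 0, 0, 0, 0, 0, 0, 0, 0, 0, 0, 0, 0, 0, 0, 0, 0, 0]}}

```text
time: 22.0
position: [0.4557, -0.2871, 0.3202]
tcp_rot: [3.141, 0.523, 1.77]
ft_force: [-0.7, 0.5, -0.2]
gripper_width: 0.094
```

```bash
python3 - <<'E'
from h import *
look('c1',['casting','mould']); inM()
M=mouldR(MY); Rt=R.from_matrix(np.column_stack([-M[:,0],M[:,1],-M[:,2]]))
togo(MO+M@np.array([0,0,.202]),Rt)
P=np.load('pics/c1.npy'); T=cv2.imread('pics/c1.png')
T=cv2.resize(T[100:300,140:360],None,fx=3,fy=3,interpolation=cv2.INTER_CUBIC)
def poly(b,z,c):
    pp=np.array([ proj('wrist',MO+M@np.array([x*b[0],y*b[1],z])/1000,P) for x,y in [(1,1),(1,-1),(-1,-1),(-1,1)]])
    cv2.polylines(T,[np.round(((pp-[140,100])*3+1)*16).astype(int)],True,c,1,shift=4)
poly((31.5,43.5),0,(0,0,255));poly((46,68),0,(0,255,0));poly((7,25),27,(255,0,0));poly((30,42),-1,(255,0,255))
cv2.imwrite('pics/c1o.png',T)
E
```

```text
[ 0.4557 -0.2871  0.3202] [3.1412 0.5231 1.7695] [-0.695   0.5067 -0.2137] 0.0939520260984197 22.0
casting [(0.76, array([ 0.4886, -0.4311,  0.0703]))]
mould []
grasp in mould mm [-0.0106 -0.42   90.4047] rot err deg [-0.0339  0.0147  0.0043]
d cm [ 0.721  -3.3362 -5.9282] rv [-0.0339  0.0147  0.0043] F [0.8069 0.6891 0.3481] w 0.09404771438881425 t 22.15
```

View pics/c1o.png

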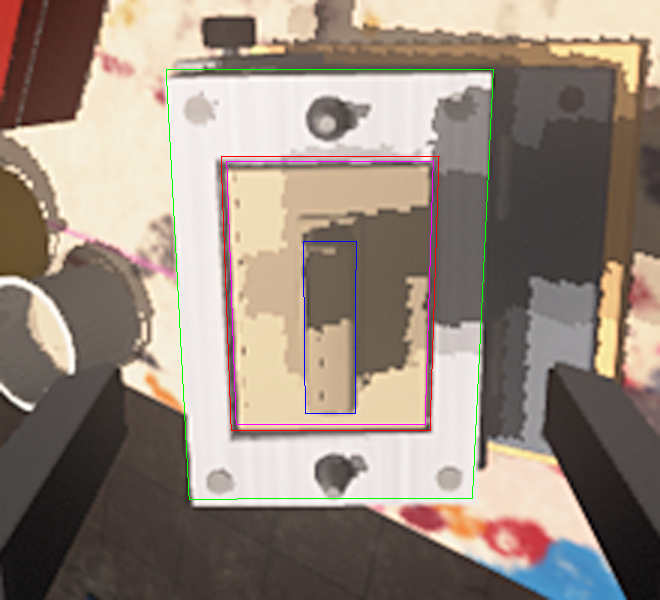

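Request:
{"name": "drive_tool", "arguments": {"deltas": [0.19, -0.16, -0.3, 0, 0, 0, 0, 0.09, -0.42, -0.75, 0, 0, 0, 0, 0.1, -0.45, -0.85, 0, 0, 0, 0, 0.1, -0.45, -0.85, 0, 0, 0, 0, 0.1, -0.45, -0.85, 0, 0, 0, 0, 0.1, -0.45, -0.8, 0, 0, 0, 0, 0.08, -0.4, -0.65, 0, 0, 0, 0, 0.05, -0.25, -0.4, 0, 0, 0, 0, 0.03, -0.18, -0.3, 0, 0, 0, 0, 0, 0, 0, 0, 0, 0, 60]}}

```text
time: 23.15
position: [0.4639, -0.3194, 0.2622]
tcp_rot: [-3.141, 0.523, 1.77]
ft_force: [-0.2, -0.5, -0.1]
gripper_width: 0.089
```

```bash
python3 - <<'E'
from h import *
inM(); print(read_state()['ft_force'])
E
```

```text
grasp in mould mm [-0.20937895  1.13265181 23.48187916] rot err deg [-0.03965124 -0.03189882  0.01972164]
[-0.22372748 -0.5191787  -0.09549649]
```

Request:
{"name": "drive_tool", "arguments": {"deltas": [0, 0, 0, 0, 0, 0, 120, 0, 0, 0, 0, 0, 0, 180, 0, 0, 0, 0, 0, 0, 200, 0, 0, 0, 0, 0, 0, 215, 0, 0, 0, 0, 0, 0, 230, 0, 0, 0, 0, 0, 0, 255, 0, 0, 0, 0, 0, 0, 255, 0, 0, 0, 0, 0, 0, 255, 0, 0, 0, 0, 0, 0, 255, 0, 0, 0, 0, 0, 0, 255], "grip_force": 35}}

```text
time: 24.15
position: [0.464, -0.3192, 0.2628]
tcp_rot: [3.141, 0.523, 1.77]
ft_force: [-0.3, 0.2, -0.1]
gripper_width: 0.0135
```

Request:
{"name": "drive_tool", "arguments": {"deltas": [0, 0, 0, 0, 0, 0, 255, 0, 0, 0, 0, 0, 0, 255, 0, 0, 0, 0, 0, 0, 255, 0, 0, 0, 0, 0, 0, 255, 0, 0, 0, 0, 0, 0, 255, -0.01, 0.05, 0.09, 0, 0, 0, 255, -0.02, 0.1, 0.17, 0, 0, 0, 255, -0.02, 0.1, 0.17, 0, 0, 0, 255, -0.02, 0.1, 0.17, 0, 0, 0, 255, -0.02, 0.1, 0.17, 0, 0, 0, 255]}}

```text
time: 25.15
position: [0.4631, -0.3144, 0.2705]
tcp_rot: [3.141, 0.523, 1.769]
ft_force: [0.1, 0.6, -1.7]
gripper_width: 0.014
```

```bash
python3 - <<'E'
from h import *
inM(); look('c2',[])
E
```

```text
grasp in mould mm [-0.47143967  1.53489599 33.23843954] rot err deg [-0.06407288  0.02685776  0.00542148]
[ 0.4631 -0.3144  0.2705] [3.1408 0.5226 1.7694] [ 0.1173  0.5605 -1.7146] 0.013981109573539128 25.15
```

View pics/c2.png

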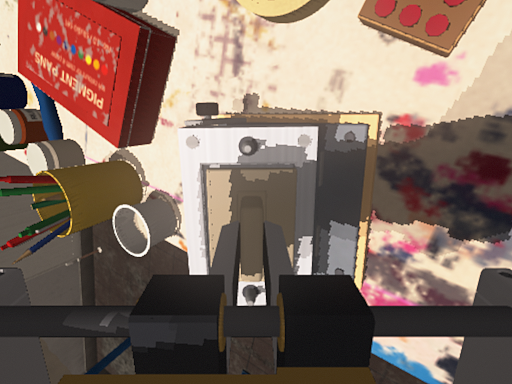

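Request:
{"name": "drive_tool", "arguments": {"deltas": [-0.03, 0.15, 0.26, 0, 0, 0, 255, -0.03, 0.17, 0.3, 0, 0, 0, 255, -0.04, 0.2, 0.35, 0, 0, 0, 255, -0.05, 0.24, 0.43, 0, 0, 0, 255, -0.07, 0.34, 0.61, 0, 0, 0, 255, -0.08, 0.39, 0.69, 0, 0, 0, 255, -0.08, 0.39, 0.69, 0, 0, 0, 255, -0.08, 0.39, 0.69, 0, 0, 0, 255, -0.08, 0.39, 0.69, 0, 0, 0, 255, -0.08, 0.39, 0.69, 0, 0, 0, 255]}}

```text
time: 26.2
position: [0.4568, -0.2838, 0.3251]
tcp_rot: [3.141, 0.523, 1.769]
ft_force: [-0.7, 0.2, -1.2]
gripper_width: 0.0138
```

```bash
python3 - <<'E'
from h import *
inM(); save('side','s6.png'); s=capture('wrist'); cv2.imwrite('pics/c3.png',s[:,:,::-1])
togo([.483,-.15,.40],down(90))
togo([.533,.195,.40],down(90))
E
```

```text
grasp in mould mm [-6.84992718e-02  1.38364194e+00  9.61288184e+01] rot err deg [-0.02901431  0.02332031  0.00906452]
d cm [ 2.58125403 13.37589395  7.44854456] rv [ 29.88753261   3.11132033 -11.13456085] F [ 0.29790652  0.5492785  -0.91682703] w 0.013553275547563371 t 26.3
d cm [ 7.58125403 47.87589395  7.44854456] rv [ 29.88753261   3.11132033 -11.13456085] F [ 0.29790652  0.5492785  -0.91682703] w 0.013553275547563371 t 26.3
```

View pics/s6.png

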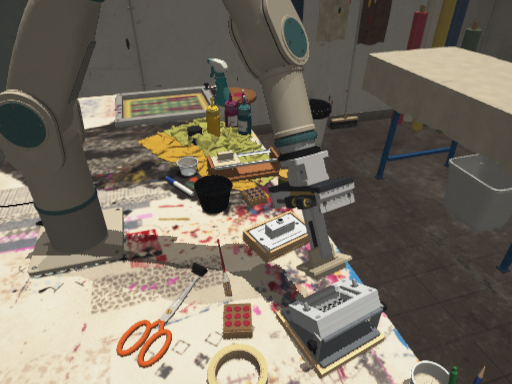

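View pics/c3.png

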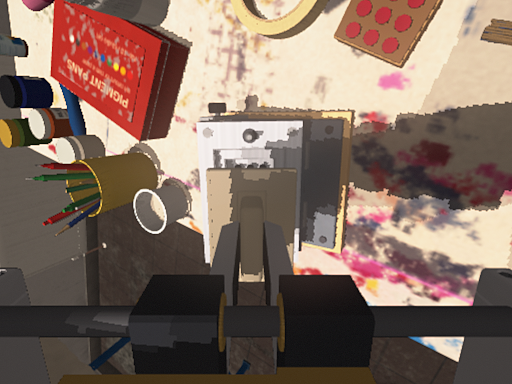

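Request:
{"name": "drive_tool", "arguments": {"deltas": [0.2, 1, 1.2, 1.5, 0.15, -0.55, 255, 0.4, 2, 1.2, 3, 0.3, -1.1, 255, 0.4, 2.5, 1, 3, 0.3, -1.1, 255, 0.4, 2.5, 1, 3, 0.3, -1.1, 255, 0.4, 2.5, 1, 3, 0.3, -1.1, 255, 0.4, 2.5, 1, 3, 0.3, -1.1, 255, 0.4, 2.5, 1, 3, 0.3, -1.1, 255, 0.4, 2.5, 0, 3, 0.3, -1.1, 255, 0.4, 2.5, 0, 3, 0.3, -1.1, 255, 0.4, 2.5, 0, 3, 0.3, -1.1, 255]}}

```text
time: 27.3
position: [0.4949, -0.0535, 0.3985]
tcp_rot: [3.139, 0.022, 1.581]
ft_force: [0.4, 0.2, -1.6]
gripper_width: 0.0139
```

Request:
{"name": "drive_tool", "arguments": {"deltas": [0.4, 2.7, 0, 1.4, 0.15, -0.6, 255, 0.4, 3, 0, 0, 0, 0, 255, 0.4, 3, 0, 0, 0, 0, 255, 0.4, 3, 0, 0, 0, 0, 255, 0.4, 3, 0, 0, 0, 0, 255, 0.4, 3, 0, 0, 0, 0, 255, 0.4, 3, 0, 0, 0, 0, 255, 0.4, 2, 0, 0, 0, 0, 255, 0.4, 1.5, 0, 0, 0, 0, 255, 0.2, 0.7, 0, 0, 0, 0, 255]}}

```text
time: 28.3
position: [0.5331, 0.1959, 0.3982]
tcp_rot: [3.141, -0.001, 1.573]
ft_force: [-0.4, -0.5, -1.6]
gripper_width: 0.0136
```

```bash
python3 - <<'E'
from h import *
togo([.531,.195,.32],down(90))
E
```

```text
d cm [-0.2139886  -0.09284813 -7.81883272] rv [-0.03519862  0.03188399 -0.13132149] F [-0.36111977 -0.4876182  -1.59408054] w 0.013610372132629972 t 28.3
```

Request:
{"name": "drive_tool", "arguments": {"deltas": [-0.1, -0.05, -0.5, 0, 0, -0.13, 255, -0.1, -0.04, -1, 0, 0, 0, 255, 0, 0, -1.2, 0, 0, 0, 255, 0, 0, -1.4, 0, 0, 0, 255, 0, 0, -1.4, 0, 0, 0, 255, 0, 0, -1.4, 0, 0, 0, 255, 0, 0, -1.2, 0, 0, 0, 255, 0, 0, -0.8, 0, 0, 0, 255, 0, 0, -0.4, 0, 0, 0, 255, 0, 0, 0, 0, 0, 0, 255]}}

```text
time: 29.3
position: [0.5309, 0.1937, 0.305]
tcp_rot: [3.141, -0.0, 1.57]
ft_force: [0.1, -0.1, -1.1]
gripper_width: 0.0141
```

```bash
python3 - <<'E'
from h import *
togo([.531,.195,.3],down(90))
look('r2',['rack','rack_free','old_casting','casting'])
t=cv2.imread('pics/r2.png');cv2.imwrite('pics/r2z.png',cv2.resize(t[60:290,150:360],None,fx=2.6*1.3,fy=2.6,interpolation=cv2.INTER_CUBIC))
save('side','s7.png');save('top','t7.png')
a=cv2.imread('pics/s7.png')[110:200,190:320];b=cv2.imread('pics/t7.png')[125:235,120:280]
cv2.imwrite('pics/st7.png',np.vstack([cv2.resize(x,(520,290),interpolation=cv2.INTER_CUBIC) for x in(a,b)]))
E
```

```text
d cm [ 0.01235908  0.1282743  -0.49753065] rv [-0.01178565  0.00854382  0.07180046] F [ 0.1106634  -0.12594144 -1.0787079 ] w 0.01405682187596928 t 29.3
[0.5309 0.1937 0.305 ] [ 3.1414 -0.0002  1.5695] [ 0.1107 -0.1259 -1.0787] 0.01405682187596928 29.3
rack [(0.75, array([0.4851, 0.1959, 0.0073]))]
rack_free []
old_casting [(0.6, array([0.4203, 0.1971, 0.0395]))]
casting [(0.62, array([0.531 , 0.197 , 0.0817])), (0.4, array([0.4771, 0.0425, 0.0032]))]
```

View pics/r2z.png

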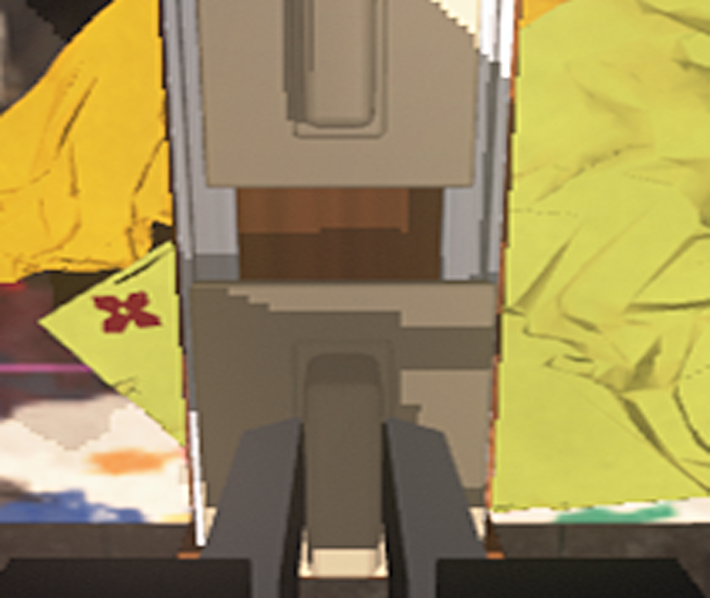

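View pics/st7.png

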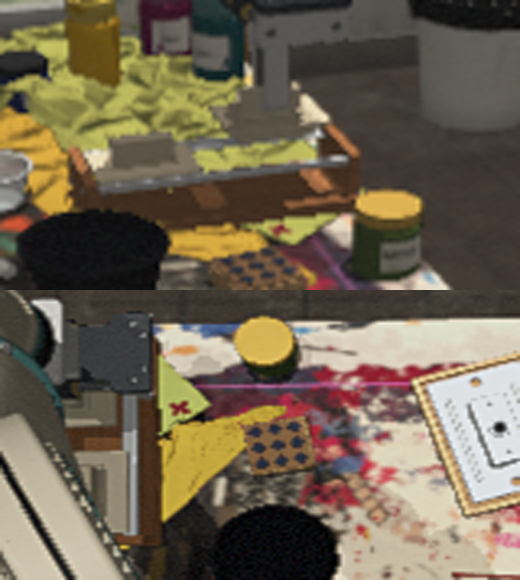

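```bash
python3 - <<'E'
from h import *
P=np.load('pics/r2.npy')
f=lambda u,v,z:ray('wrist',(150+(u-1.7)/3.38,60+(v-1.3)/2.6),z,P)
for u,v,z in [(238,200,.056),(442,200,.056),(239,275,.056),(441,275,.056),(205,184,.063),(475,184,.063),(190,284,.1),(496,284,.1)]: print(u,v,f(u,v,z))
E
```

```text
238 200 [0.47216387 0.17140744 0.056     ]
442 200 [0.47223891 0.21841847 0.056     ]
239 275 [0.49498028 0.17092289 0.056     ]
441 275 [0.49506223 0.21879031 0.056     ]
205 184 [0.46689493 0.16495891 0.063     ]
475 184 [0.46698923 0.22492807 0.063     ]
190 284 [0.4884994 0.1661501 0.1      ]
496 284 [0.4886009  0.22494951 0.1       ]
```

Request:
{"name": "drive_tool", "arguments": {"deltas": [0, -0.06, 0, 0, 0, 0.05, 255, 0, 0, -0.3, 0, 0, 0, 255, 0, 0, -0.5, 0, 0, 0, 255, 0, 0, -0.5, 0, 0, 0, 255, 0, 0, -0.5, 0, 0, 0, 255, 0, 0, -0.5, 0, 0, 0, 255, 0, 0, -0.4, 0, 0, 0, 255, 0, 0, -0.2, 0, 0, 0, 255, 0, 0, -0.1, 0, 0, 0, 255, 0, 0, 0, 0, 0, 0, 255]}}

```text
time: 30.65
position: [0.531, 0.1933, 0.2754]
tcp_rot: [3.141, -0.0, 1.571]
ft_force: [-0.7, 0.0, -1.2]
gripper_width: 0.0137
```

```bash
python3 - <<'E'
from h import *
togo([.531,.1931,.268],down(90))
look('r3',[])
t=cv2.imread('pics/r3.png');cv2.imwrite('pics/r3z.png',cv2.resize(t[60:290,150:360],None,fx=2.6*1.3,fy=2.6,interpolation=cv2.INTER_CUBIC))
E
```

```text
d cm [ 0.00416487 -0.0237638  -0.73819668] rv [-0.02747262  0.0443523   0.01054675] F [-0.66098867  0.02132096 -1.18988704] w 0.013746264528036043 t 30.65
[0.531  0.1933 0.2754] [ 3.1408 -0.0005  1.5706] [-0.661   0.0213 -1.1899] 0.013746264528036043 30.65
```

View pics/r3z.png

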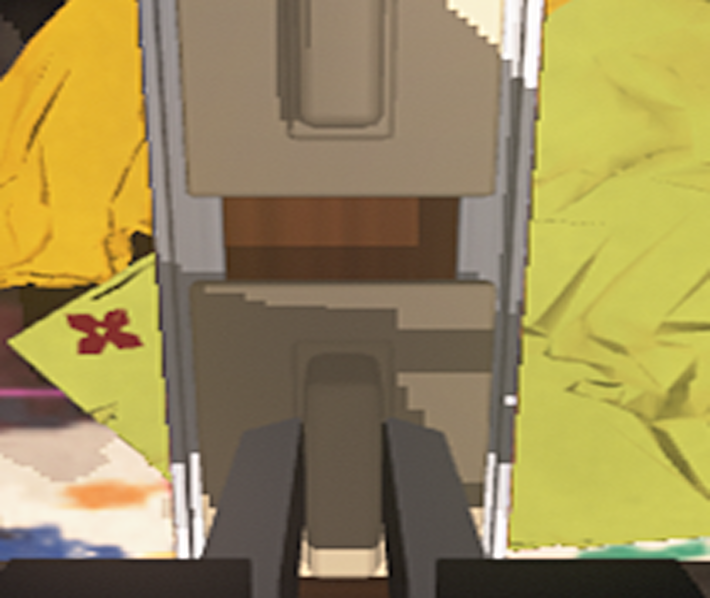

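Request:
{"name": "drive_tool", "arguments": {"deltas": [0, 0, -0.15, 0, 0, 0, 255, 0, 0, -0.2, 0, 0, 0, 255, 0, 0, -0.15, 0, 0, 0, 255, 0, 0, -0.05, 0, 0, 0, 255, 0, 0, -0.04, 0, 0, 0, 255, 0, 0, -0.04, 0, 0, 0, 255, 0, 0, 0, 0, 0, 0, 255, 0, 0, 0, 0, 0, 0, 255, 0, 0, 0, 0, 0, 0, 255, 0, 0, 0, 0, 0, 0, 255]}}

```text
time: 31.7
position: [0.531, 0.1933, 0.2692]
tcp_rot: [3.141, -0.001, 1.571]
ft_force: [-0.1, 0.3, -1.7]
gripper_width: 0.0138
```

Request:
{"name": "drive_tool", "arguments": {"deltas": [0, 0, -0.04, 0, 0, 0, 255, 0, 0, -0.04, 0, 0, 0, 255, 0, 0, -0.03, 0, 0, 0, 255, 0, 0, 0, 0, 0, 0, 255, 0, 0, 0, 0, 0, 0, 255, 0, 0, 0, 0, 0, 0, 255, 0, 0, 0, 0, 0, 0, 255, 0, 0, 0, 0, 0, 0, 255, 0, 0, 0, 0, 0, 0, 255, 0, 0, 0, 0, 0, 0, 255]}}

```text
time: 32.7
position: [0.531, 0.1934, 0.2688]
tcp_rot: [3.14, -0.0, 1.57]
ft_force: [-1.5, -0.5, 4.9]
gripper_width: 0.0138
```

Request:
{"name": "drive_tool", "arguments": {"deltas": [0, 0, 0.02, 0, 0, 0, 235, 0, 0, 0, 0, 0, 0, 210, 0, 0, 0, 0, 0, 0, 180, 0, 0, 0, 0, 0, 0, 150, 0, 0, 0, 0, 0, 0, 150, 0, 0, 0, 0, 0, 0, 150, 0, 0, 0.5, 0, 0, 0, 150, 0, 0, 1, 0, 0, 0, 150, 0, 0, 2, 0, 0, 0, 150, 0, 0, 2.5, 0, 0, 0, 150]}}

```text
time: 33.7
position: [0.5307, 0.1932, 0.329]
tcp_rot: [-3.141, -0.0, 1.571]
ft_force: [1.4, -0.2, 0.9]
gripper_width: 0.0384
```

Request:
{"name": "drive_tool", "arguments": {"deltas": [-0.5, 0, 3, 0, 0, 0, 150, -1.5, 0, 3, 0, 0, 0, 100, -2, 0, 3, 0, 0, 0, 50, -2, 0, 2, 0, 0, 0, 0, -2, 0, 1, 0, 0, 0, 0, -2, 0, 0, 0, 0, 0, 0, -1, 0, 0, 0, 0, 0, 0, 0, 0, 0, 0, 0, 0, 0, 0, 0, 0, 0, 0, 0, 0, 0, 0, 0, 0, 0, 0, 0]}}

```text
time: 34.7
position: [0.4218, 0.1932, 0.4481]
tcp_rot: [3.141, -0.001, 1.57]
ft_force: [0.1, -0.6, 0.6]
gripper_width: 0.0938
```

```bash
python3 - <<'E'
from h import *
look('r4',['casting','old_casting','rack','rack_free'])
t=cv2.imread('pics/r4.png');cv2.imwrite('pics/r4z.png',cv2.resize(t[100:320,170:340],None,fx=3,fy=2.6,interpolation=cv2.INTER_CUBIC))
save('side','s8.png')
print([(d['p'],w('side',d['position'])) for n in ('casting','cover') for d in mark_of(n,'side')[:2]])
E
```

```text
[0.4218 0.1932 0.4481] [ 3.1406 -0.0007  1.5698] [ 0.1303 -0.624   0.5818] 0.09384625824906906 34.7
casting [(0.77, array([0.5316, 0.196 , 0.0474])), (0.33, array([0.4841, 0.1973, 0.0011]))]
old_casting [(0.87, array([0.4212, 0.1955, 0.0388])), (0.67, array([0.581 , 0.0484, 0.0014]))]
rack [(0.85, array([0.4837, 0.1955, 0.0038])), (0.47, array([0.3162, 0.2582, 0.0012]))]
rack_free []
[(0.9, array([0.5279, 0.1926, 0.0431])), (0.57, array([ 0.4876, -0.1476,  0.0192]))]
```

View pics/r4z.png

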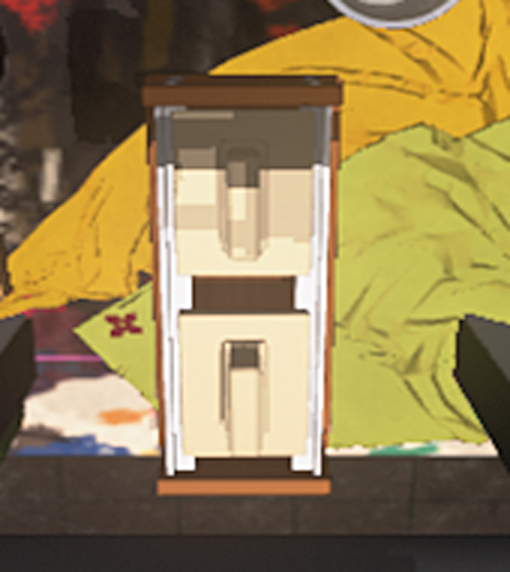

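View pics/s8.png

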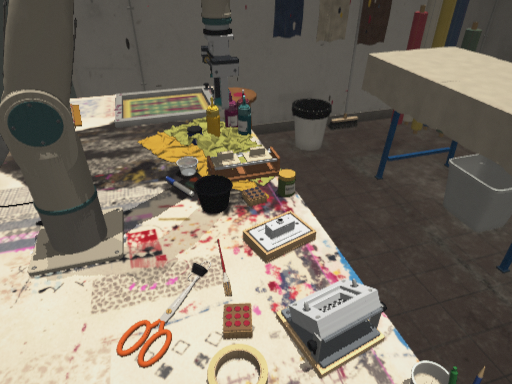

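The casting hangs level between the lips and the finished block hasn't moved. The cover lies flat in the tray with its hat up, and the gripper is clear of everything. Handing in.

```bash
python3 - <<'E'
from h import *
print(finish_job())
E
```

```text
the job is handed in; nothing more can be done
None
```

The job is done and was handed in at about 35 s of the 69 s. No verdict came back.

- **Cover:** I lifted it straight off the dowels and laid it flat, hat up, in the cork tray. It touched down at about 9 N. The wrist picture just before touchdown showed it centred in the tray with clearance on all sides, and the pictures after release showed it still flat there.
- **Casting:** I drew it square out of the cavity by its grip and hung it by its shoulders in the free half of the rack, touching down at about 5 N. By the pictures, it sits centred in the gap between the rails to within about 1 mm. It is about 20 mm from the finished block and 12 mm from the end cheek.
- **Relief face:** The cameras can't see it directly. The found origin height of 43–47 mm agrees with a casting hanging on the ledges (42 mm), with open space under it.
- **Other things on the table:** The finished block's position before and after agreed within the networks' error. I did not measure the stamps, cup, jar and brush. In the pictures the ones in view looked unmoved, and the arm's paths kept clear of them.

The cameras and networks disagreed by 2–4 mm on some positions, such as the rack across its rails and the casting between the side and wrist cameras. I set the tray and rack placements by wrist-camera edges. No check failed.

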